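# Hang the two spanners from the drawer on their sloped pegs

### The job

Pull the tool drawer all the way out to its stop, take out the two spanners and hang each by its eye on the peg that suits it: the large spanner on the thick peg, the small one on the thin peg. Each should lie flat against its sloped panel, eye fully down over the peg and jaw end pointing down the slope. Leave the drawer out, and leave the flux bottle, the grease jar and the solder spool standing where they are.

Things in the scene. Friction and masses are not known exactly. Their poses are not given: they have to be found in the camera images.
- drawer_unit: fixed grey sheet-steel drawer unit with one drawer, 155 (x) x 220 (y) x 72 high mm, standing on the bench; origin at the centre of its underside; its -x side is the drawer front, so the drawer slides out along the unit's -x
- tool_drawer (a joint): how far the drawer is out, m: 0 shut, 0.130 at its stop. The drawer is 136 x 200 mm inside, its floor 9 mm above the bench, its side and rear walls' tops 46 mm above the bench; front panel 10 mm thick, its top 66 mm above the bench
- drawer_handle (a point): centre of the drawer's handle: a round level bar, 10 mm thick and 100 mm long along the unit's y, its axis 38 mm in front of the drawer front and 47 mm above the bench (33 mm clear gap behind it); its two stems stand 42 mm either side of the centre
- large_spanner: large steel spanner flat in the drawer, 120 mm long, 12 thick, round eye at one end, open jaw at the other; origin on its underside in mid shank, x along the shank to the eye, z out of its upper face. Eye centre x = +41 mm, hole 25 mm, ring 38 mm outside; shank 18 mm wide, x -38 to +22; jaw 34 wide, x -38 to -60. Starts with its eye towards the drawer front. About 0.14 kg
- small_spanner: small steel spanner beside the large one (on either side), 100 mm long, 12 thick, same form; origin on its underside in the shank, x along the shank to the eye, z out of its upper face. Eye centre x = +36 mm, hole 17 mm, ring 27 mm outside; shank 14 mm wide, x -29 to +22; jaw 26 wide, x -29 to -51. Starts with its eye towards the drawer's rear. About 0.09 kg
- large_spanner_eye (a point): centre of the large spanner's eye hole, at half its thickness (6 mm above its underside)
- small_spanner_eye (a point): centre of the small spanner's eye hole, at half its thickness (6 mm above its underside)
- large_spanner_jaw (a point): middle of the open jaw's end of the large spanner (x = -60 mm), at half its thickness
- small_spanner_jaw (a point): middle of the open jaw's end of the small spanner (x = -51 mm), at half its thickness
- thick_peg: steel peg 18 mm thick, 35 long (last 9 mm taper to 11), one of two side by side on a fixed sloped stand: dark panel 150 mm wide, 35 deg from level, low edge towards the robot, reaching 35 mm up the slope and 135 mm down it from the pegs; stand 101 mm high. Origin where the peg's axis meets the panel, 81 mm above the bench; z along the peg out of the panel, x straight up the slope, y level
- thin_peg: steel peg 10 mm thick, 35 long (last 9 mm taper to 3), on the same panel 72 mm beside the thick one, at the same height (which is the left one varies); same origin and axes as the thick peg
- flux_bottle: small pale bottle with a black nozzle, 36 mm across, 95 mm tall, standing on the bench; origin at the centre of its underside; leave alone
- grease_jar: white jar with a black cap, 56 mm across, 55 mm tall, standing on the bench; origin at the centre of its underside; leave alone
- solder_spool: grey spool, 64 mm across, 45 mm tall, standing on the bench; origin at the centre of its underside; leave alone

How it is judged:
By the outcome, as a careful person would: the job done as asked, in the order asked, and still so for the second after the job is handed in, with the robot touching nothing.
It also fails if it takes over 72 s, if anything falls off the work surface, if the arm or the gripper's body presses on something with over 40 N, if the wrist force passes 120 N, or if a joint passes its speed limit or range.

### The arm

A 7-joint arm with a two-finger parallel gripper is mounted at the origin on a cart in front of the work surface, level with it; the furniture and walls round the work are solid. World frame = base frame: x ahead of the robot, y to its left, z up, the work surface at z = 0. Lengths are in m, angles in degrees, forces in N, time in s.
With the tool pointing down it reaches from about 0.425 to 0.875 m from the base axis. Payload 4.7 kg.
Tool frame: the origin (TCP) lies at the centre of the arm's flange, where the gripper is bolted on; the fingertips stand 182 mm ahead of it and the grasp point (between the pads) lies 164 mm ahead of it; z points along the fingers, y is the line along which they close (so a half turn about z gives the same grasp; the last joint's range is limited). The gripper opens to 87 mm and grips with 3 to 60 N. Pads are 19 mm wide; open, the fingers measure 117 mm over their backs; the gripper's body (75 mm by 190 mm) begins 51 mm behind the grasp point.
Start: joints at [68.933, 18.392, -4.016, 83.108, 1.295, 78.541, -3.26], TCP at [0.242, -0.603, 0.405] pointing down, gripper open.
Joint ranges: [-163.93, 163.93], [-17.29, 119.83], [-79.2, 71.16], [3.27, 140.29], [-89.18, 269.18], [5.43, 117.66], [-154.24, 154.24]. Speed limits (degrees/s): [147.25, 147.25, 180, 180, 180, 180, 180].

### API

Orientations are given as [roll, pitch, yaw] about the fixed x, y, z axes, in that order (R = Rz(yaw) Ry(pitch) Rx(roll)).
In Python, from cell import env gives the robot as it stands. The module is installed in compiled form; this text tells all that it offers.
- The arm moves only by the tool step_arm, never from a script. Its argument "steps" is one flat list of numbers, 5 for each row, row after row: the opening, from 0 (shut) to 1 (fully open), then the shift along the tool's x, y, z in mm, then the turn about the tool's z in degrees. In form: [grip, dx, dy, dz, roll, grip, dx, dy, dz, roll, ...]. A call has 1 to 12 rows; each row shifts and turns the commanded pose from where the row before left it, along the tool's axes as they then stand; what a row does not reach is not made up. A row lasts 1/8 s, in which the tool goes at most 62.5 mm and 10.7 degrees, less where a joint would pass 70% of its speed; a pose out of reach is approached as far as the arm can. A call with a gripper value outside its range is refused whole. The fingers move at their own pace and stop on an object; "grip_force" is the grip in N (left out, the last holds). Time passes only in rows, so rows that do not move let the fingers close. It gives the time, the measured TCP pose, the force, the opening and the grip force at its end, in the units of the state.
- env.get_obs(): the state, without advancing time (a new reading comes with each control period).
- env.read_camera(name): name is "scene" or "side" or "wrist"; returns a dict with "image" (480x640x3 uint8, red, green, blue), "camera_matrix" (3x3 intrinsics, pixels), "R" (3x3) and "t" (3): a world point X has camera coordinates R X + t. Camera axes: x right, y down, z forward; pixel columns grow to the right and rows downward; lengths in m; the calibration is good to about 2 mm. A picture is of the moment at which its call begins. There is no depth.
- env.sign_off(): hands the job in; it is judged then, once.
The state is a dict: "time_s": time; "qpos": joint angles; "joint_velocities": joint speeds; "effort": joint torques, N m; "tool_pos": TCP position; "tool_rot": TCP orientation; "force": force on the tool from outside, world axes, zero at the start; "wrist_torque": the same for the moment, N m; "grip_width": finger opening in m; "grasp_force": force on a finger pad.
Only numpy, scipy, OpenCV 4.12 (cv2) and the standard library are available. Lean on these libraries where they do the work, as an engineer would, in place of code of your own. Each camera call takes 0.05 s, during which the arm holds its last target. There are 200 camera calls.

## Working session

There is one attempt and no reset: what is moved stays moved. The work goes in short steps, Python scripts to look and compute and a tool call to move; the robot and the scene stay as the last step left them, time stands still between calls to the robot, and variables do not carry over. Pictures are saved under pics/ and viewed, at most 10 in all, crops included, and the job is handed in when it is done.

Besides the shell and the picture viewer there is one more tool, called after "Call:" as name(argument=value, ...) on one line, values as JSON. step_arm: Moves the arm, as the interface text tells. Its arguments: {"type":"object","properties":{"steps":{"type":"array","items":{"type":"number"}},"grip_force":{"type":"number"}},"required":["steps"]}

```bash
mkdir -p pics; ls
python3 - <<'E'
from cell import env
import cv2,numpy as np
o=env.get_obs();print({k:np.round(v,3).tolist() for k,v in o.items()})
for n in ["scene","side"]:
    c=env.read_camera(n);cv2.imwrite(f"pics/{n}0.png",c["image"][:,:,::-1]);np.savez(f"{n}0.npz",**c)
    print(n,c["camera_matrix"].tolist(),(-c["R"].T@c["t"]).round(3),c["R"][2].round(3))
E
```

```text
pics
{'time_s': 0.0, 'qpos': [68.934, 18.441, -4.017, 83.176, 1.294, 78.541, -3.259], 'joint_velocities': [-0.016, -0.004, 0.005, -0.072, -0.032, 0.009, -0.024], 'effort': [0.0, -49.13, -0.404, -31.253, -0.064, 0.044, 0.0], 'tool_pos': [0.242, -0.603, 0.404], 'tool_rot': [-179.888, 0.005, 21.878], 'force': [0.998, -0.509, -0.349], 'wrist_torque': [0.035, 0.008, 0.001], 'grasp_force': 0.0, 'grip_width': 0.087}
scene [[477.02893929590704, 0.0, 320.3521918564296], [0.0, 477.02893929590704, 240.3546870451732], [0.0, 0.0, 1.0]] [0.075 0.639 0.88 ] [ 0.447 -0.519 -0.729]
side [[504.8971218018956, 0.0, 318.86238433431225], [0.0, 504.8971218018956, 241.67930500034151], [0.0, 0.0, 1.0]] [0.15  0.983 0.903] [ 0.316 -0.714 -0.625]
```

View pics/scene0.png

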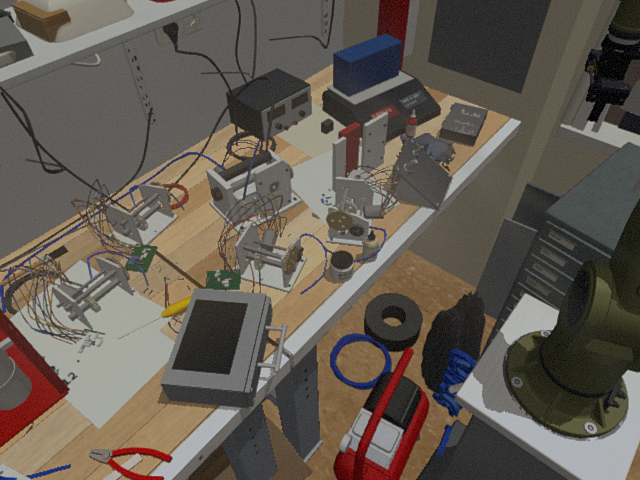

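View pics/side0.png

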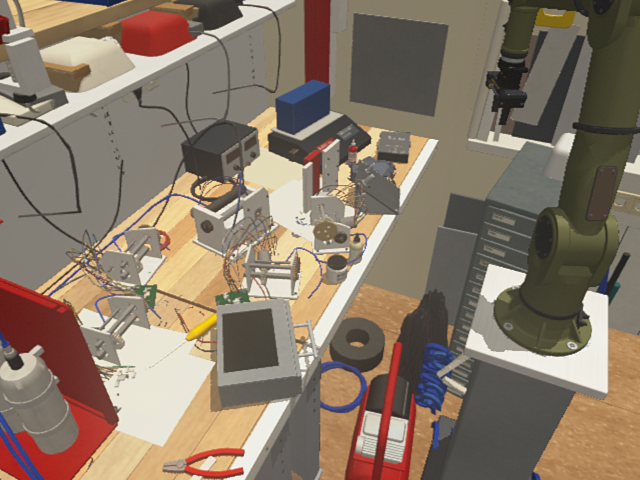

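Scene: drawer unit near (215,345), handle (282,345), sloped dark stand near (425,180), jar (342,265), bottle (371,243). I'll zoom in on these.

Run:
```python
import cv2,numpy as np
def cr(n,x,y,w,h):
    a=cv2.imread(f"pics/{n}0.png")[y:y+h,x:x+w];return cv2.resize(a,(400,300),interpolation=cv2.INTER_CUBIC)
a=np.vstack([np.hstack([cr("scene",150,280,160,120),cr("scene",380,130,100,75)]),np.hstack([cr("side",200,290,160,120),cr("side",320,145,100,75)])])
cv2.imwrite("pics/c1.png",a)
```

```text
(no output)
```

View pics/c1.png

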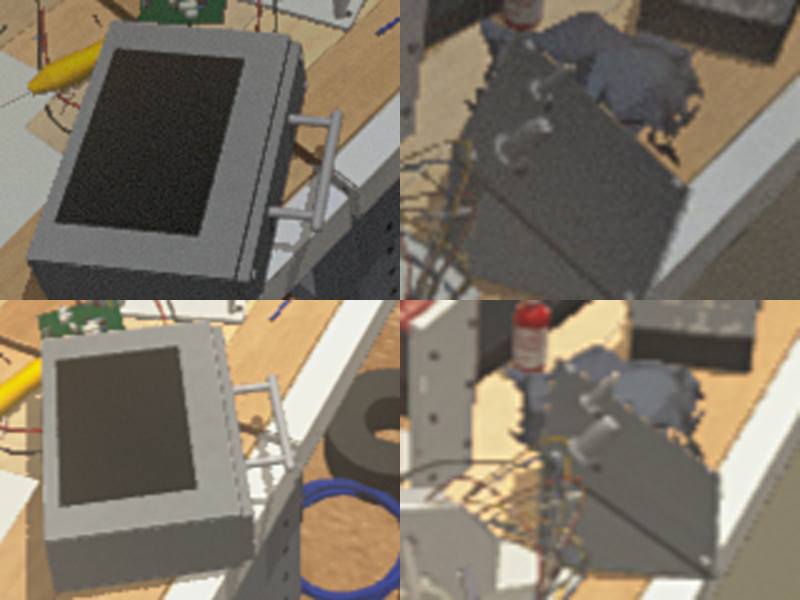

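```bash
cat > h.py <<'E'
import numpy as np,cv2
def ray(c,px):
    d=c["R"].T@np.linalg.inv(c["camera_matrix"])@np.array([px[0],px[1],1.]);return -c["R"].T@c["t"],d
def plane(c,px,z):
    o,d=ray(c,px);return o+d*(z-o[2])/d[2]
def tri(cs,ps):
    A=np.zeros((3,3));b=np.zeros(3);L=[]
    for c,p in zip(cs,ps):
        o,d=ray(c,p);d=d/np.linalg.norm(d);M=np.eye(3)-np.outer(d,d);A+=M;b+=M@o;L.append((M,o))
    x=np.linalg.solve(A,b);return x,max(np.linalg.norm(M@(x-o)) for M,o in L)
def proj(c,X):
    p=c["camera_matrix"]@(c["R"]@np.asarray(X)+c["t"]);return p[:2]/p[2]
E
python3 - <<'E'
from h import *
S=dict(np.load("scene0.npz"));D=dict(np.load("side0.npz"))
for n,z,p,q in [("hA",.047,(285.2,325.2),(308.8,320.8)),("hB",.047,(277.2,371.2),(316.4,356.4)),("backfar",.072,(194,290),(216.8,306.8)),("backnear",.072,(161.2,384.8),(219.2,385.2)),
 ("thickbase",.081,(407.5,167.5),(365,184.5)),("thicktip",.110,(416.3,161.3),(373,176)),("thinbase",.081,(415,153),(367,172)),("thintip",.110,(422,147.5),(372,166)),
 ("lowfar",.0035,(452.5,176.3),(399,188)),("lownear",.0035,(440,203),(398,213.5)),("topfar",.101,(410,140),(359,162))]:
    x,e=tri([S,D],[p,q]);print(n,plane(S,p,z).round(3),plane(D,q,z).round(3),x.round(3),round(e,4))
for n,p in [("jar",(341,278)),("bottle",(369,258)),("spool",(346,232))]: print(n,plane(S,p,0).round(3))
E
```

```text
hA [0.487 0.275 0.047] [0.486 0.277 0.047] [0.487 0.275 0.045] 0.0009
hB [0.429 0.361 0.047] [0.428 0.362 0.047] [0.429 0.36  0.046] 0.0003
backfar [0.685 0.345 0.072] [0.683 0.346 0.072] [0.684 0.345 0.072] 0.0006
backnear [0.562 0.523 0.072] [0.563 0.521 0.072] [0.561 0.524 0.076] 0.0005
thickbase [ 0.556 -0.282  0.081] [ 0.552 -0.268  0.081] [ 0.565 -0.304  0.06 ] 0.0028
thicktip [ 0.535 -0.285  0.11 ] [ 0.533 -0.279  0.11 ] [ 0.538 -0.293  0.102] 0.0015
thinbase [ 0.575 -0.349  0.081] [ 0.572 -0.34   0.081] [ 0.58  -0.362  0.069] 0.0021
thintip [ 0.555 -0.346  0.11 ] [ 0.555 -0.333  0.11 ] [ 0.569 -0.376  0.085] 0.0014
lowfar [ 0.481 -0.418  0.003] [ 0.481 -0.413  0.003] [ 0.486 -0.434 -0.01 ] 0.0005
lownear [ 0.45  -0.297  0.003] [ 0.441 -0.272  0.003] [ 0.458 -0.328 -0.031] 0.0067
topfar [ 0.605 -0.367  0.101] [ 0.605 -0.355  0.101] [ 0.621 -0.397  0.076] 0.0012
jar [ 0.498  0.075 -0.   ]
bottle [ 0.484 -0.017  0.   ]
spool [ 0.582 -0.052 -0.   ]
```

Drawer unit yaw is about 34.4°, with the handle at (0.458, 0.318). The near (+y) peg is the thick one, and the panel yaw is about 15°. On the way to the handle I'll pass over the pegs for a close look.

Call:
step_arm(steps=[1,50,-26.5,0,0,1,50,-26.5,0,0,1,50,-26.5,0,0,1,50,-26.5,0,0,1,50,-26.5,0,0,1,50,-26.5,0,0,1,50,-26.5,0,0,1,0,0,0,0,1,0,0,0,0], grip_force=30)

```text
time_s: 1.23
tool_pos: [0.4975, -0.3011, 0.4043]
tool_rot: [-180.0, 0.1, 21.9]
force: [-1.2, -0.3, -0.1]
grip_width: 0.0871
grasp_force: 0.0
```

```bash
cat >> h.py <<'E'
def shot(env,n,f):
    c=env.read_camera(n);cv2.imwrite(f"pics/{f}.png",c["image"][:,:,::-1]);np.savez(f"{f}.npz",**c);return c
E
python3 - <<'E'
from h import *
from cell import env
c=shot(env,"wrist","w1");o=env.get_obs();print(o["tool_pos"],o["tool_rot"],o["qpos"])
print(c["camera_matrix"][0],-c["R"].T@c["t"],c["R"])
E
```

```text
[ 0.4969296  -0.30196134  0.4043052 ] [1.79999351e+02 8.04970714e-02 2.17601837e+01] [ 44.55362491  11.01883682 -18.15640567  92.75088469   3.56897323
  76.84409888 -42.34576189]
[403.83018469   0.         321.7473367 ] [ 0.55865011 -0.27871289  0.38495768] [[ 3.71877544e-01 -9.28281581e-01  6.31588209e-04]
 [-9.01176523e-01 -3.60855643e-01  2.40133463e-01]
 [-2.22683558e-01 -8.98694149e-02 -9.70739677e-01]]
```

View pics/w1.png

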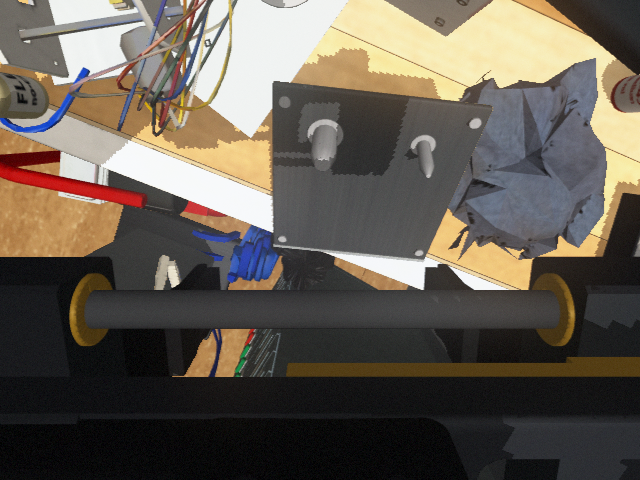

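The wrist view shows the thick peg base at (325,131) with its tip at (323,166). The thin base is at (425,146), tip (430,176). The panel corners are (273,83), (492,104), (425,260) and (272,247).

Run:
```python
from h import *
c=dict(np.load("w1.npz"))
g=lambda p,z:plane(c,p,z)
P={k:g(*v) for k,v in dict(TB=((325,131),.081),TT=((323,166),.1085),tB=((425,146),.081),tT=((430,176),.1085),ul=((273,83),.101),ur=((492,104),.101),ll=((272,247),.0036),lr=((425,260),.0036)).items()}
for k,v in P.items():print(k,v.round(4))
y=lambda a,b:np.degrees(np.arctan2(*(a-b)[:2][::-1]))
print("peg sep",np.linalg.norm(P["TB"]-P["tB"]),"yaws",y(P["TB"],P["tB"])-90,y(P["ul"],P["ur"])-90,y(P["ll"],P["lr"])-90,y(P["ul"],P["ll"]),y(P["ur"],P["lr"]),y(P["TB"],P["TT"]),y(P["tB"],P["tT"]))
```

```text
TB [ 0.56   -0.2809  0.081 ]
TT [ 0.538  -0.2881  0.1085]
tB [ 0.5774 -0.3534  0.081 ]
tT [ 0.5589 -0.3584  0.1085]
ul [ 0.5757 -0.2372  0.101 ]
ur [ 0.618  -0.3784  0.101 ]
ll [ 0.4384 -0.2745  0.0036]
lr [ 0.4821 -0.4198  0.0036]
peg sep 0.074489762677701 yaws 13.55180783150665 16.647672843103408 16.75741759467799 15.201442871987586 16.938541060642926 18.002126118349008 15.08346532690503
```

Call:
step_arm(steps=[1,17.6,-53.7,0,0,1,17.6,-53.7,0,0,1,17.6,-53.7,0,0,1,17.6,-53.7,0,0,1,17.6,-53.7,0,0,1,17.6,-53.7,0,0,1,17.6,-53.7,0,0,1,17.6,-53.7,0,0,1,17.6,-53.7,0,0,1,17.6,-53.7,0,0,1,17.6,-53.7,0,0])

```text
time_s: 2.65
tool_pos: [0.4586, 0.3191, 0.4047]
tool_rot: [179.9, -0.0, 21.6]
force: [1.2, -0.7, -0.3]
grip_width: 0.0873
grasp_force: 0.0
```

Call:
step_arm(steps=[0.36,0,0,0,-10.26,0.36,0,0,0,-10.26,0.36,0,0,0,-10.26,0.36,0,0,0,-10.26,0.36,0,0,0,-10.26,0.36,0,0,0,-10.26,0.36,0,0,0,-10.26,0.36,0,0,0,-10.26,0.36,0,0,0,-10.26,0.36,0,0,0,-10.26,0.36,0,0,0,0])

```text
time_s: 4.03
tool_pos: [0.4587, 0.3179, 0.4043]
tool_rot: [-180.0, 0.0, 124.2]
force: [0.2, -0.3, 0.4]
grip_width: 0.0314
grasp_force: 0.0
```

```bash
cat >> h.py <<'E'
def go(env,tgt,yaw):
    "remaining shift in tool axes (mm) and roll (deg) to TCP target tgt (m) with tool x at world yaw"
    o=env.get_obs();y=np.radians(o["tool_rot"][2]);d=(np.array(tgt)-o["tool_pos"])*1000
    print("tool",o["tool_pos"].round(4),o["tool_rot"].round(1),"q7",o["qpos"][6].round(1))
    print("dx %.1f dy %.1f dz %.1f roll %.1f"%(d[0]*np.cos(y)+d[1]*np.sin(y),d[0]*np.sin(y)-d[1]*np.cos(y),-d[2],-(yaw-np.degrees(y))))
E
python3 - <<'E'
from h import *
from cell import env
go(env,[.458,.318,.212],124.4)
c=shot(env,"wrist","w2");S=shot(env,"scene","s2")
E
```

```text
tool [0.4587 0.3179 0.4043] [-180.     0.   124.2] q7 -15.7
dx 0.5 dy -0.5 dz 192.3 roll -0.2
```

View pics/w2.png

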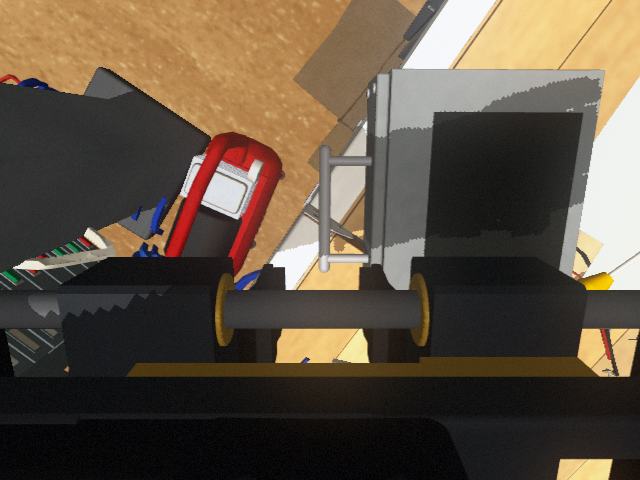

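The handle bar runs from (324,150) to (324,268), between the fingers at columns 270 and 370.

Run:
```python
from h import *
from cell import env
c=dict(np.load("w2.npz"));a=plane(c,(325,149),.047);b=plane(c,(324,268),.047);m=(a+b)/2
print(a,b,m,np.linalg.norm(a-b),np.degrees(np.arctan2(*(a-b)[:2][::-1])))
go(env,[m[0],m[1],.212],124.4)
```

```text
[0.43309509 0.35951054 0.047     ] [0.49029194 0.27389245 0.047     ] [0.46169352 0.31670149 0.047     ] 0.10296571279045608 123.74475667540729
tool [0.4582 0.3185 0.4045] [-180.     0.   124.2] q7 -15.7
dx -3.4 dy 1.9 dz 192.5 roll -0.2
```

Call:
step_arm(steps=[0.36,-1,0.5,48,-0.2,0.36,-1,0.5,48,0,0.36,0,0,48,0,0.36,0,0,30,0,0.36,0,0,18,0,0.36,0,0,0,0,0,0,0,0,0,0,0,0,0,0,0,0,0,0,0])

```text
time_s: 5.25
tool_pos: [0.4597, 0.3187, 0.2136]
tool_rot: [179.9, 0.0, 124.7]
force: [-2.7, -1.7, 3.7]
grip_width: 0.0093
grasp_force: 26.9
```

Call:
step_arm(steps=[0,0,-4,0,0,0,0,-8,0,0,0,0,-14,0,0,0,0,-16,0,0,0,0,-16,0,0,0,0,-16,0,0,0,0,-16,0,0,0,0,-14,0,0,0,0,-10,0,0,0,0,-6,0,0,0,0,0,0,0])

```text
time_s: 6.62
tool_pos: [0.3594, 0.2511, 0.2135]
tool_rot: [-180.0, -0.0, 124.7]
force: [-3.3, 1.9, 12.1]
grip_width: 0.0086
grasp_force: 30.0
```

Call:
step_arm(steps=[0,0,-4,0,0,0,0,-4,0,0,0,0,-3,0,0,0,0,0,0,0,0,0,0,0,0])

```text
time_s: 7.25
tool_pos: [0.3517, 0.2457, 0.2135]
tool_rot: [179.7, -0.1, 124.7]
force: [1.6, 5.9, 3.0]
grip_width: 0.0088
grasp_force: 30.0
```

Call:
step_arm(steps=[0,0,-2,0,0,0,0,-2,0,0,0,0,-1,0,0,0,0,0,0,0])

```text
time_s: 7.75
tool_pos: [0.35, 0.2441, 0.2137]
tool_rot: [179.0, -0.2, 124.7]
force: [16.2, 16.3, -20.1]
grip_width: 0.009
grasp_force: 30.0
```

Call:
step_arm(steps=[0,0,2,0,0,0,0,2,0,0,0.36,0,0,0,0,0.36,0,0,0,0,0.36,0,0,-10,0,0.36,0,0,-50,0,0.36,0,0,-60,0,0.36,-30,39,-35,0,0.36,-30,39,-35,0,0.36,-30,39,0,0,0.36,0,0,0,0])

```text
time_s: 9.12
tool_pos: [0.5012, 0.2321, 0.3934]
tool_rot: [-179.7, -0.1, 124.3]
force: [-1.5, 0.2, -0.5]
grip_width: 0.0314
grasp_force: 0.0
```

Run:
```python
from h import *
from cell import env
go(env,[.5,.24,.404],124.4)
c=shot(env,"wrist","w3");S=shot(env,"scene","s3")
```

```text
tool [0.5012 0.2321 0.3934] [-1.797e+02 -1.000e-01  1.243e+02] q7 -8.5
dx 7.2 dy 3.4 dz -10.6 roll -0.1
```

View pics/w3.png

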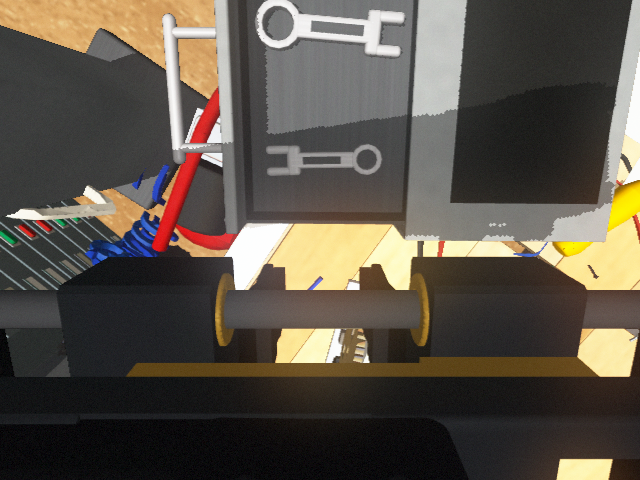

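Both spanners are visible. The large one has its eye at (278,22) and jaw end at (403,34). The small one has its eye at (367,159) and jaw end at (268,160).

Run:
```python
from h import *
from cell import env
c=dict(np.load("w3.npz"))
for n,e,j,L,ex in [("large",(278,22),(403,34),.101,.041),("small",(367.5,159),(267.5,160),.087,.036)]:
    E=plane(c,e,.021);J=plane(c,j,.021);u=(E-J)/np.linalg.norm(E-J);yaw=np.degrees(np.arctan2(u[1],u[0]))
    m=(E+J)/2; o=m+u*(L/2-ex)
    print(n,E.round(4),J.round(4),"len",np.linalg.norm(E-J).round(4),L,"yaw",yaw.round(1),"origin",o.round(4))
h=(plane(c,(168,19),.047)+plane(c,(178,157),.047))/2;print("handle",h)
go(env,[.5,.24,.404],124.4)
```

```text
large [0.3869 0.3342 0.021 ] [0.4748 0.3833 0.021 ] len 0.1007 0.101 yaw -150.8 origin [0.4226 0.3541 0.021 ]
small [0.5092 0.2868 0.021 ] [0.4384 0.2375 0.021 ] len 0.0863 0.087 yaw 34.8 origin [0.48   0.2665 0.021 ]
handle [0.35206939 0.2445503  0.047     ]
tool [0.4975 0.2345 0.3941] [-179.7   -0.   124.6] q7 -8.5
dx 3.1 dy 5.2 dz -9.9 roll 0.2
```

Call:
step_arm(steps=[0.4,0,0,0,10,0.4,0,0,0,10,0.4,0,0,0,10,0.4,0,0,0,10,0.4,0,0,0,10,0.4,0,0,0,10,0.4,0,0,0,10,0.4,0,0,0,10,0.4,0,0,0,9.8,0.4,9,-36,40,0,0.4,0,0,50,0,0.4,0,0,40,0])

```text
time_s: 10.72
tool_pos: [0.4827, 0.2688, 0.2638]
tool_rot: [179.8, 0.2, 34.8]
force: [0.6, -1.0, 0.4]
grip_width: 0.0346
grasp_force: 0.0
```

Call:
step_arm(steps=[0.4,0,0,0,0,0.4,0,0,0,0])

```text
time_s: 10.98
tool_pos: [0.4848, 0.2691, 0.2665]
tool_rot: [179.9, 0.0, 34.7]
force: [0.2, 0.9, 0.5]
grip_width: 0.0348
grasp_force: 0.0
```

Run:
```python
from h import *
from cell import env
go(env,[.4841,.2694,.1925],34.8)
c=shot(env,"wrist","w4")
g=cv2.cvtColor(c["image"],cv2.COLOR_RGB2GRAY);print(proj(c,[.5092,.2868,.021]))
```

```text
tool [0.4848 0.2691 0.2665] [179.9   0.   34.7] q7 -102.1
dx -0.4 dy -0.7 dz 74.0 roll -0.1
[315.4801312  194.70819309]
```

View pics/w4.png

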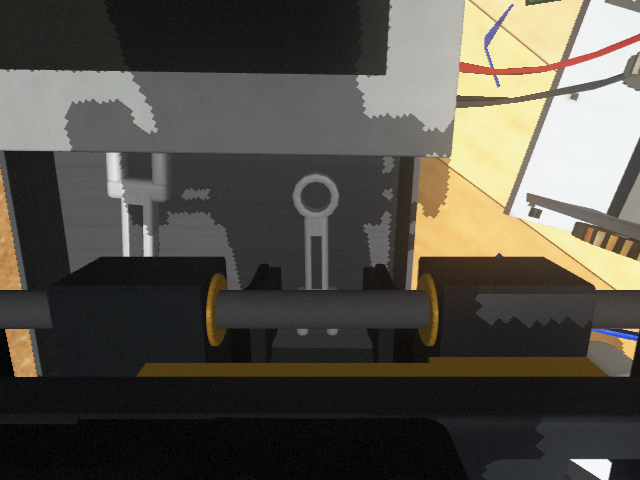

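The eye is at (316,197), about 1 mm from prediction and centred between the fingers. I'll descend and grip.

Call:
step_arm(steps=[0.4,-1,-0.5,40,0,0.4,0,0,20,0,0.4,0,0,10,0,0.4,0,0,4,0,0.4,0,0,0,0,0,0,0,0,0,0,0,0,0,0,0,0,0,0,0], grip_force=25)

```text
time_s: 12.02
tool_pos: [0.4839, 0.2694, 0.1917]
tool_rot: [179.9, 0.0, 34.7]
force: [-1.2, 2.0, 6.5]
grip_width: 0.014
grasp_force: 26.0
```

Call:
step_arm(steps=[0,0,0,-10,0,0,0,0,-30,0,0,0,0,-50,0,0,0,0,-50,0,0,0,0,-50,0,0,0,0,0,0])

```text
time_s: 12.78
tool_pos: [0.4847, 0.2696, 0.3847]
tool_rot: [179.7, -0.2, 34.7]
force: [-0.0, 0.2, -0.1]
grip_width: 0.0139
grasp_force: 25.0
```

Run:
```python
from h import *
from cell import env
c=shot(env,"wrist","w5");go(env,[.5,-.3,.38],16.3)
o=env.get_obs();print(o["grip_width"],o["grasp_force"],o["qpos"])
```

```text
tool [0.4842 0.2688 0.3821] [179.8   0.   34.7] q7 -97.0
dx -310.5 dy 476.8 dz 2.1 roll 18.4
0.013636675242733966 24.996125400066376 [ 18.23683966  14.51284912 -57.40941358  97.27187218  12.84131133
  75.20379875 -97.0028303 ]
```

View pics/w5.png

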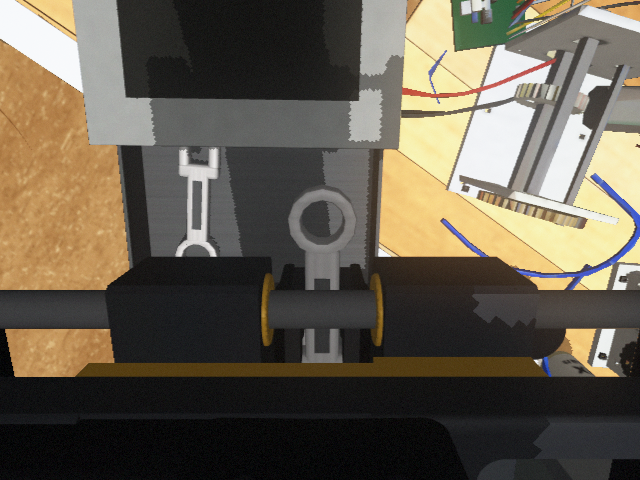

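The small spanner is firmly held, its eye at (322,222) in the view. Next, the transfer to the pegs.

Call:
step_arm(steps=[0,-31,47.7,0,0,0,-31,47.7,0,0,0,-31,47.7,0,0,0,-31,47.7,0,0,0,-31,47.7,0,0,0,-31,47.7,0,0,0,-31,47.7,0,0,0,-31,47.7,0,0,0,-31,47.7,0,0,0,-31,47.7,0,0,0,0,0,0,9.2,0,0,0,0,9.2])

```text
time_s: 14.32
tool_pos: [0.4996, -0.3009, 0.3796]
tool_rot: [-179.9, 0.3, 15.9]
force: [-0.4, 0.4, -0.6]
grip_width: 0.0135
grasp_force: 25.0
```

Run:
```python
from h import *
from cell import env
go(env,[.530,-.3653,.308],16.3);print(env.get_obs()["qpos"].round(1))
c=shot(env,"wrist","w6")
# eye ring position in tool frame (z of its top face = TCP -0.1707)
w=dict(np.load("w5.npz"));z=.3826-.1707;E=plane(w,(322,221),z);print(E, (E[:2]-[.4845,.2690]))
y=np.radians(34.7);d=E[:2]-[.4842,.2689];print("eye in tool",d@[np.cos(y),np.sin(y)],d@[np.sin(y),-np.cos(y)])
```

```text
tool [ 0.4996 -0.3009  0.3796] [-179.9    0.3   15.9] q7 -51.7
dx 11.7 dy 70.3 dz 71.6 roll -0.4
[ 56.8  13.8 -33.   93.9   7.9  74.9 -51.7]
[0.51246065 0.28511417 0.2119    ] [0.02796065 0.01611417]
eye in tool 0.032464716075571 0.002757825572305731
```

Call:
step_arm(steps=[0,3,25,10,-0.2,0,3,25,20,-0.2,0,0,20,30,0,0,0,0,0,0,0,0,0,0,0])

```text
time_s: 15.0
tool_pos: [0.5263, -0.3645, 0.3224]
tool_rot: [179.9, 0.2, 16.8]
force: [-0.0, 0.4, -0.7]
grip_width: 0.0137
grasp_force: 25.0
```

Run:
```python
from h import *
from cell import env
go(env,[.530,-.3653,.308],16.3)
c=shot(env,"wrist","w7")
cv2.imwrite("pics/w7c.png",cv2.resize(c["image"][60:300,160:480,::-1],(800,600)))
```

```text
tool [ 0.5263 -0.3645  0.3224] [179.9   0.2  16.8] q7 -49.7
dx 3.3 dy 1.9 dz 14.4 roll 0.5
```

View pics/w7c.png

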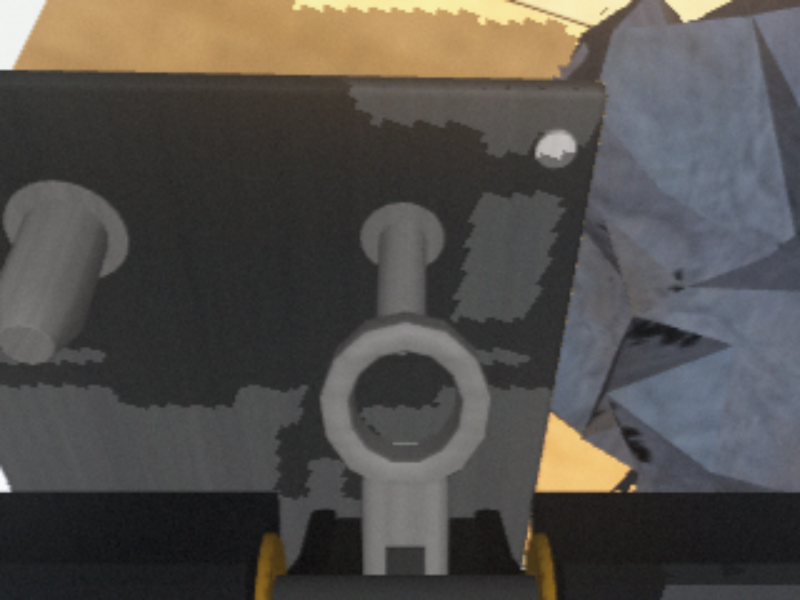

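In the view the eye top is at (322,220), the thin peg's collar at (321,156), the thick peg's collar at (186,152), and its tip at (170,198).

Run:
```python
from h import *
from cell import env
c=dict(np.load("w7.npz"))
f=lambda p:(160+p[0]*.4,60+p[1]*.4)
t=plane(c,f((402,238)),.082);T=plane(c,f((66,230)),.082);TT=plane(c,f((25,345)),.1095);top=[plane(c,f(p),.101) for p in [(0,70),(605,85)]]
E=plane(c,f((405,400)),.3224-.1707)
print("thin",t,"thick",T,"thicktip",TT,"eye",E)
yw=lambda d:np.degrees(np.arctan2(d[1],d[0]))
print(yw(T-t)-90,np.linalg.norm(T-t),yw(top[0]-top[1])-90,yw(T-TT))
y=np.radians(16.5);u=np.array([np.cos(y),np.sin(y)]);v=np.array([np.sin(y),-np.cos(y)])
tip=t[:2]-u*.0201
d=tip-E[:2];print("tip-eye along x,y mm",d@u*1000,d@v*1000)
```

```text
thin [ 0.5771864  -0.35118038  0.082     ] thick [ 0.55799296 -0.28154478  0.082     ] thicktip [ 0.53817726 -0.286784    0.1095    ] eye [ 0.55772402 -0.35752729  0.1517    ]
15.40963622399272 0.0722322963119678 15.421304164898217 14.809965663997836
tip-eye along x,y mm 0.3635380908892915 -0.5579312687577935
```

Call:
step_arm(steps=[0,0.4,-1.3,0,1.4,0,0,0,15,0,0,0,0,15,0,0,0,0,0,0,0,0,0,0,0])

```text
time_s: 15.68
tool_pos: [0.5261, -0.3642, 0.2922]
tool_rot: [179.9, 0.2, 15.3]
force: [-0.0, -0.2, -1.4]
grip_width: 0.0134
grasp_force: 25.0
```

Run:
```python
from h import *
from cell import env
go(env,[.530,-.3653,.289],15.4)
c=shot(env,"wrist","w8");S=shot(env,"side","d8")
a=cv2.resize(c["image"][60:300,160:480,::-1],(400,300));x,y=proj(S,[.56,-.35,.12]).astype(int)
b=cv2.resize(S["image"][y-38:y+37,x-50:x+50,::-1],(400,300));cv2.imwrite("pics/c8.png",np.hstack([a,b]))
```

```text
tool [ 0.5261 -0.3642  0.2922] [179.9   0.2  15.3] q7 -51.7
dx 3.5 dy 2.1 dz 3.2 roll -0.1
```

View pics/c8.png

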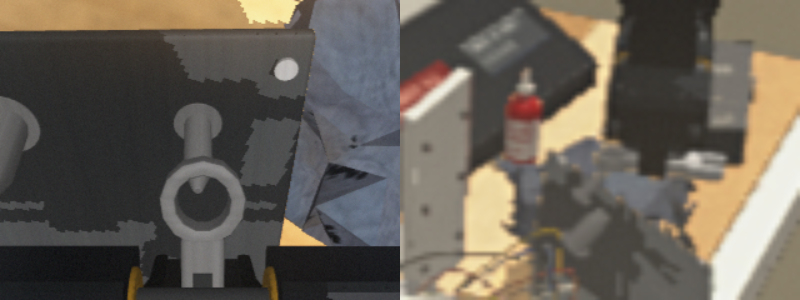

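The peg tip is visible inside the hole at crop (197,188), with the eye centre at (203,203). That was picture 10, so from here I rely on numbers.

Run:
```python
from h import *
c=dict(np.load("w8.npz"));f=lambda p:(160+p[0]*.8,60+p[1]*.8)
y=np.radians(15.4);u=np.array([np.cos(y),np.sin(y)]);v=np.array([np.sin(y),-np.cos(y)])
T=plane(c,f((197,190)),.1097);E=plane(c,f((203,203)),.1215);B=plane(c,f((199,123)),.082)
print(T,E,B); d=(T-E)[:2]; print(d@u*1e3,d@v*1e3,"base-derived",((B[:2]-.0201*u)-E[:2])@u*1e3,((B[:2]-.0201*u)-E[:2])@v*1e3)
```

```text
[ 0.55808835 -0.35624216  0.1097    ] [ 0.5569287  -0.35855157  0.1215    ] [ 0.57747555 -0.35157239  0.082     ]
1.731287021121022 -1.9185428224943604 base-derived 1.5624857891451218 -1.272251131390077
```

Call:
step_arm(steps=[0,2,-1.5,0,0,0,0,0,4,0,0,0,0,0,0], grip_force=25)

```text
time_s: 16.15
tool_pos: [0.5277, -0.362, 0.2882]
tool_rot: [179.9, 0.1, 15.3]
force: [0.5, -0.1, -0.9]
grip_width: 0.0136
grasp_force: 25.0
```

Call:
step_arm(steps=[0,0,0,0,0,0,0,0,0,0,0,0.5,0,3,0,0,0.5,0,3,0], grip_force=5)

```text
time_s: 16.65
tool_pos: [0.5289, -0.362, 0.2825]
tool_rot: [179.8, 0.1, 15.3]
force: [0.6, -0.0, 0.2]
grip_width: 0.0139
grasp_force: 5.0
```

Run:
```python
from h import *
from cell import env
o=env.get_obs();print(o["force"],o["grip_width"],o["grasp_force"],o["wrist_torque"]);go(env,[.530,-.3653,.289],15.4)
```

```text
[ 0.61630999 -0.01811137  0.16005054] 0.01388348741258134 5.000014454126358 [ 0.03997618 -0.15521167 -0.04240662]
tool [ 0.5289 -0.362   0.2825] [1.798e+02 1.000e-01 1.530e+01] q7 -52.3
dx 0.2 dy 3.5 dz -6.5 roll -0.1
```

Call:
step_arm(steps=[0,1.5,0,3,0,0,1.5,0,3,0,0,2,0,4,0,0,0,0,0,0])

```text
time_s: 17.15
tool_pos: [0.5337, -0.3605, 0.272]
tool_rot: [179.9, 0.1, 15.3]
force: [1.3, 0.0, -1.6]
grip_width: 0.0139
grasp_force: 5.0
```

Run:
```python
from h import *
from cell import env
o=env.get_obs();print(o["force"],o["grip_width"],o["grasp_force"],o["wrist_torque"])
for n in ["w7","w8","w9"]:
    c=shot(env,"wrist","w9") if n=="w9" else dict(np.load(n+".npz"))
    g=cv2.GaussianBlur(cv2.cvtColor(c["image"],cv2.COLOR_RGB2GRAY),(3,3),0)[150:255,270:375]
    C=cv2.HoughCircles(g,cv2.HOUGH_GRADIENT,1,8,param1=80,param2=12,minRadius=15,maxRadius=50)
    print(n,None if C is None else (C[0][:5]+[270,150,0]).round(1).tolist())
```

```text
[ 1.26762458e+00  8.74689629e-04 -1.61260230e+00] 0.013862323502774932 4.999891743063927 [ 0.06121999 -0.28840606 -0.00996914]
w7 [[321.5, 220.5, 33.3], [330.5, 218.5, 31.6], [313.5, 222.5, 28.0], [313.5, 233.5, 35.8], [321.5, 209.5, 25.7]]
w8 [[321.5, 222.5, 22.0], [321.5, 210.5, 25.7], [313.5, 219.5, 25.7], [323.5, 231.5, 41.4], [333.5, 230.5, 36.4]]
w9 [[321.5, 221.5, 36.0], [321.5, 229.5, 35.1], [329.5, 215.5, 36.0], [320.5, 187.5, 22.7], [332.5, 207.5, 35.0]]
```

Call:
step_arm(steps=[0,2,0,4,0,0,2,0,4,0,0,2,0,4,0,0,1.5,0,3,0,0,0,0,0,0])

```text
time_s: 17.82
tool_pos: [0.5406, -0.3587, 0.257]
tool_rot: [179.9, 0.2, 15.3]
force: [-0.5, 0.5, -0.9]
grip_width: 0.0139
grasp_force: 5.0
```

Run:
```python
from h import *
from cell import env
o=env.get_obs();print(o["force"],o["grip_width"],o["grasp_force"],o["wrist_torque"],o["tool_pos"])
c=shot(env,"wrist","w10")
for n in ["w7","w8","w9","w10"]:
    c=dict(np.load(n+".npz"));g=cv2.cvtColor(c["image"],cv2.COLOR_RGB2GRAY)
    print(n,"row profile col321",g[130:256:3,321].tolist());print("  widths",[(r,int((g[r,270:375]>85).sum())) for r in range(190,250,6)])
```

```text
[-0.54681708  0.46064137 -0.91777581] 0.013869807178997922 4.999824017286301 [-0.0127311  -0.11838334  0.00946312] [ 0.5406321  -0.358687    0.25695718]
w7 row profile col321 [49, 48, 47, 46, 104, 104, 107, 108, 101, 106, 105, 107, 106, 106, 109, 108, 105, 106, 93, 71, 136, 137, 121, 119, 54, 49, 49, 49, 48, 50, 47, 78, 80, 76, 78, 80, 73, 75, 89, 134, 127, 117]
  widths [(190, 17), (196, 43), (202, 35), (208, 26), (214, 23), (220, 22), (226, 24), (232, 26), (238, 27), (244, 48)]
w8 row profile col321 [48, 50, 49, 46, 64, 102, 102, 106, 106, 109, 110, 109, 107, 110, 110, 108, 109, 109, 93, 72, 135, 139, 122, 120, 108, 108, 102, 104, 50, 46, 50, 45, 44, 45, 46, 46, 73, 76, 87, 134, 126, 115]
  widths [(190, 16), (196, 43), (202, 46), (208, 37), (214, 26), (220, 22), (226, 22), (232, 24), (238, 27), (244, 49)]
w9 row profile col321 [82, 51, 72, 46, 45, 50, 47, 47, 49, 44, 38, 47, 106, 103, 101, 106, 105, 105, 105, 76, 85, 89, 129, 121, 114, 109, 107, 107, 109, 107, 107, 112, 109, 114, 112, 114, 120, 119, 111, 98, 135, 116]
  widths [(190, 2), (196, 30), (202, 47), (208, 58), (214, 47), (220, 47), (226, 44), (232, 40), (238, 39), (244, 40)]
w10 row profile col321 [89, 83, 81, 53, 52, 50, 47, 52, 51, 48, 48, 44, 48, 47, 44, 40, 44, 42, 40, 60, 85, 89, 91, 90, 125, 117, 112, 111, 104, 105, 105, 108, 108, 109, 106, 110, 107, 106, 106, 108, 107, 109]
  widths [(190, 14), (196, 23), (202, 37), (208, 48), (214, 59), (220, 50), (226, 48), (232, 46), (238, 45), (244, 53)]
```

The peg now fills the hole, so it is well through. I'll release and let the spanner slide down.

Call:
step_arm(steps=[0.4,0,0,0,0,0.4,0,0,0,0,0.4,0,0,0,0,0.4,-1,0,-15,0,0.4,0,0,-30,0,0.4,0,0,-40,0,0.4,0,0,-40,0,0.4,0,0,0,0])

```text
time_s: 18.88
tool_pos: [0.541, -0.3586, 0.3881]
tool_rot: [179.4, -0.2, 15.3]
force: [-0.2, -0.1, 0.2]
grip_width: 0.0349
grasp_force: 0.0
```

Run:
```python
from h import *
from cell import env
c=shot(env,"wrist","w11");o=env.get_obs();print(o["tool_pos"],o["tool_rot"])
y=np.radians(15.4);B=np.array([.5774,-.3514,.081]);s=np.radians(35)
ux=np.array([np.cos(y)*np.cos(s),np.sin(y)*np.cos(s),np.sin(s)]);uy=np.array([-np.sin(y),np.cos(y),0]);n=np.cross(ux,uy)
# rectify: plane at n=12mm (spanner top face if seated), 1px=0.5mm, x up, y left
H=np.array([[proj(c,B+n*.012+ux*a+uy*b) for a,b in [(.03,.03),(.03,-.03),(-.09,-.03),(-.09,.03)]]],np.float32)[0]
M=cv2.getPerspectiveTransform(H,np.float32([[0,0],[120,0],[120,240],[0,240]]))
r=cv2.warpPerspective(cv2.cvtColor(c["image"],cv2.COLOR_RGB2GRAY),M,(120,240));cv2.imwrite("pics/r11.png",r)
print("image rows",H[:,1].round())
for i in range(0,240,6): print(30-i/2,''.join('#' if v>110 else '+' if v>75 else '.' for v in r[i,::3]))
```

```text
[ 0.54035183 -0.3585317   0.38539324] [ 1.79626627e+02 -2.57294146e-02  1.53031586e+01]
image rows [151. 151. 264. 265.]
30.0 ........+....................+++.....+++
27.0 .............................++++.......
24.0 .............................+++........
21.0 ............................+++.........
18.0 .................+++++++................
15.0 ...............+++++++++++..............
12.0 .............+++++++++++++++............
9.0 +++++++......+++++#++####++++++++.......
6.0 .............++#+++++++++#+++...........
3.0 ............++++.++++++..++++...........
0.0 ............+++++++++++++++++...........
-3.0 +.++++......++++++++++++++++++++++++++++
-6.0 +++++++.....++++++++++++++++++++++++++++
-9.0 +++++++++..+++++++++++++++++++++++++++++
-12.0 ++++++++++++++++++++#+++++++++++++++++++
-15.0 ++++++++++++++..#+++#+++#+++++++++++++++
-18.0 +++.+++++++++++.##+##++##+++++++++++++++
-21.0 ++++++++++++++..#####+###+++++++++++++++
-24.0 +++++++++++++++.#########+++++++++++++++
-27.0 ++++++++++++++..##+..+###+++++++++++++++
-30.0 +++++++++++++++.##++++###+++++++++++++++
-33.0 ++++
[... 182 characters left out ...]
0 +++++++++++++++.##++++###+++++++++++++++
-48.0 ++++++++++++++..##++++###+++++++++++++++
-51.0 +++++++++++.+#++##++++######++++++++++++
-54.0 ++++++++++..+##+##++++######++++++++++++
-57.0 ++++++++++..######++++######++++++++++++
-60.0 +++++++++++.#################+++++++++++
-63.0 ++++++++++..#################+++++++++++
-66.0 +++++++++++.#################+++++++++++
-69.0 +++++++++++.#################+++++++++++
-72.0 ++++++++++..#####+++++..#####+++++++++++
-75.0 ++++++++++.+####++++++..#####+++++++++++
-78.0 +++.++++++++####++++++..#####+++++++++++
-81.0 ++++++++++++####++++++++#####+++++++++++
-84.0 ++++++++++++####++++++++#####+++++++++++
-87.0 ++++++++++++####++++++++####++++++++++++
```

Call:
step_arm(steps=[0.4,-35,0,0,0,0.4,-35,0,0,0,0.4,0,0,0,0,0.4,0,0,0,0])

```text
time_s: 19.42
tool_pos: [0.4726, -0.3767, 0.3822]
tool_rot: [179.9, 0.1, 15.3]
force: [0.5, 0.2, 0.5]
grip_width: 0.0348
grasp_force: 0.0
```

```bash
cat >> h.py <<'E'
def panel(c,B,top=.03,bot=-.11,half=.03,h=.012,yaw=15.4):
    "print a coarse map of the panel round peg base B, rectified at height h over it"
    y=np.radians(yaw);s=np.radians(35)
    ux=np.array([np.cos(y)*np.cos(s),np.sin(y)*np.cos(s),np.sin(s)]);uy=np.array([-np.sin(y),np.cos(y),0]);n=np.cross(ux,uy)
    H=np.float32([proj(c,B+n*h+ux*a+uy*b) for a,b in [(top,half),(top,-half),(bot,-half),(bot,half)]])
    w,hh=int(half*4000),int((top-bot)*2000)
    M=cv2.getPerspectiveTransform(H,np.float32([[0,0],[w,0],[w,hh],[0,hh]]))
    return cv2.warpPerspective(cv2.cvtColor(c["image"],cv2.COLOR_RGB2GRAY),M,(w,hh)),H
E
python3 - <<'E'
from h import *
from cell import env
c=shot(env,"wrist","w12");print(env.get_obs()["tool_pos"])
for h in (.012,):
  r,H=panel(c,np.array([.5774,-.3514,.081]),h=h);print(H.round())
  for i in range(0,280,5): print(30-i/2,''.join('#' if v>115 else '+' if v>85 else '.' for v in r[i,::2]))
E
```

```text
[ 0.47307474 -0.37636514  0.38224838]
[[271.  24.]
 [375.  24.]
 [358. 198.]
 [287. 198.]]
30.0 +.++++.+++++++++++++++++++++++++++++++++++++++++++++++.#####
27.5 +++++...+++++++++++.++++++.++.+++++++++++++++++++++++..#####
25.0 .+.+..+..++++++++...++.+++++++++++++++.++++++++++++...+++###
22.5 .+.+....++++...++...+++++++++.++++.+++.+++++++++++.....+..++
20.0 ....................+++.+++..+.++..+.+...+++++.....+......++
17.5 ....................+++..+..........+...+...++.........+....
15.0 ..........................+++###++.++.....................+.
12.5 ......................++##############+.....................
10.0 ....................+++#################++..................
7.5 ....................++###################++.+...............
5.0 ...................+######################+.................
2.5 ..................+#####+++################+................
0.0 ..................####+..++#########+.+####+................
-2.5 .................+####+...+########+...#####................
-5.0 ..................####+++.+########++..####+................
-7.5 ..................
[... 2026 characters left out ...]
..#####+++++++++++.++++++.
-85.0 ..................++++++...........+#######++++++++++++++++.
-87.5 ...................++++...++..+.++.++#####++++++++++++++++++
-90.0 ................++...++..++....+...+++++++++++++++++++++++++
-92.5 ................++...+++.+++..++.+++++++++++++++++++++++++++
-95.0 ..............+.+++..++++++++++++.++++++++++++++++++++++++++
-97.5 ...............++++..++++.++.++++.++++++++++++++++++++++++++
-100.0 ..........+....+.+++++++++++++++++++++++++++++++++++++++++++
-102.5 .........++....+++..++++++++++++++++++++++++++++++++++++++++
-105.0 ......+++..+..+++++.++++++++++++++++++++++++++++++++++++++++
-107.5 ..+.....+.+...+++++.++++++++++++++++++++++++++++++++++++.+##
```

Run:
```python
from h import *
B=np.array([.5774,-.3514,.081])
for h in (.012,.022):
  P=[]
  for f in ("w11","w12"):
    c=dict(np.load(f+".npz"));r,_=panel(c,B,h=h);P.append(r.astype(float))
    p=r[:,57:64].mean(1) # centre column
    g=np.diff(cv2.GaussianBlur(p[:,None],(1,5),0)[:,0]);print(h,f,"slot top",30-(np.argmin(g[95:130])+95)/2,"slot bottom",30-(np.argmax(g[150:190])+150)/2)
  # row/col shift of patches between the two views
  for nm,(a,b) in dict(ring=(30,85),slot=(95,135),jawbar=(165,205)).items():
    T=P[1][a:b,35:90];best=cv2.minMaxLoc(cv2.matchTemplate(np.float32(P[0][a-14:b+14,27:98]),np.float32(T),cv2.TM_CCOEFF_NORMED))
    print(h,nm,"shift mm",(best[3][1]-14)/2,(best[3][0]-8)/2,round(best[1],2))
```

```text
0.012 w11 slot top -26.0 slot bottom -59.0
0.012 w12 slot top -25.5 slot bottom -58.5
0.012 ring shift mm -1.0 0.0 0.67
0.012 slot shift mm 0.5 0.0 0.8
0.012 jawbar shift mm 0.5 0.0 0.78
0.022 w11 slot top -19.5 slot bottom -47.0
0.022 w12 slot top -19.5 slot bottom -51.0
0.022 ring shift mm -5.5 0.0 0.61
0.022 slot shift mm -3.5 0.0 0.82
0.022 jawbar shift mm -4.0 0.0 0.8
```

The small spanner lies flat and seated: its top face matches the 12 mm plane, with no parallax. Next, the large one.

Call:
step_arm(steps=[0.45,11.6,-59.7,0,0,0.45,11.6,-59.7,0,0,0.45,11.6,-59.7,0,0,0.45,11.6,-59.7,0,0,0.45,11.6,-59.7,0,0,0.45,11.6,-59.7,0,0,0.45,11.6,-59.7,0,0,0.45,11.6,-59.7,0,0,0.45,11.6,-59.7,0,0,0.45,11.6,-59.7,0,0,0.45,11.6,-59.7,0,0,0.45,11.6,-59.7,0,0])

```text
time_s: 20.98
tool_pos: [0.4175, 0.3531, 0.3806]
tool_rot: [179.9, 0.1, 15.3]
force: [0.5, -1.2, 1.6]
grip_width: 0.0391
grasp_force: 0.0
```

Call:
step_arm(steps=[0.45,0,0,0,-10.5,0.45,0,0,0,-10.5,0.45,0,0,0,-10.5,0.45,0,0,0,-10.5,0.45,0,0,0,-10.5,0.45,0,0,0,-10.5,0.45,0,0,0,-10.5,0.45,0,0,0,-10.5,0.45,0,0,0,-10.5,0.45,0,0,0,-10.5,0.45,0,0,0,-10.5,0.45,0,0,0,-10.5])

```text
time_s: 22.48
tool_pos: [0.4171, 0.3517, 0.3804]
tool_rot: [-179.8, -0.0, 141.7]
force: [0.2, 0.5, 0.4]
grip_width: 0.0391
grasp_force: 0.0
```

Call:
step_arm(steps=[0.45,0,0,0,-10.5,0.45,0,0,0,-10.5,0.45,0,0,0,-10.5,0.45,0,0,0,-10.5,0.45,0,0,0,-10.5,0.45,0,0,0,-10.5,0.45,0,0,0,-5,0.45,0,0,0,0])

```text
time_s: 23.48
tool_pos: [0.4172, 0.3515, 0.3804]
tool_rot: [-179.9, -0.2, -150.7]
force: [-0.5, 0.2, 0.1]
grip_width: 0.0391
grasp_force: 0.0
```

Run:
```python
from h import *
from cell import env
go(env,[.4182,.3517,.260],209.2)
c=shot(env,"wrist","w13")
e=proj(c,[.3869,.3342,.021]);print("expected eye px",e)
x,y=e.astype(int);g=cv2.cvtColor(c["image"],cv2.COLOR_RGB2GRAY)[y-60:y+60,x-60:x+60]
for i in range(0,120,4):print(y-60+i,''.join('#' if v>140 else '+' if v>95 else '.' for v in g[i,::2]))
```

```text
tool [0.4172 0.3515 0.3804] [-179.9   -0.2 -150.7] q7 57.9
dx -1.0 dy -0.3 dz 120.4 roll -359.9
expected eye px [324.68108169 170.03113959]
110 ..+++++.+.###########+######################################
114 .................###########################################
118 .................###############################.+##########
122 #####+...........######++++#################################
126 ..++########################################################
130 ++++++#####################################################+
134 ++++++++##########################++++......................
138 ++++++++##+++...............................................
142 ...........................................................+
146 ...........................................................+
150 ..........................++######+........................+
154 .......................+##############+...+++.+++++.++++...+
158 .................+.+.######...+...######++++++++++++++++...+
162 .................+++#####.++++++++++#####+++++++++++++++...+
166 ..................++###+.+++++++++++++####++++
[... 289 characters left out ...]
............+######+#########.+++++++++++++++++...
190 ........................+###########+.+++++++++++++++++++...
194 .........................+##########+++++++++++++++++++++...
198 .........................+##########+++++++++++++++++++++...
202 .........................+##########+++++++++++++++++++++...
206 .........................+##...++###+++++++++++++++++++++...
210 .........................+##.....###+++++++++++++++++++++...
214 .........................+##.....###+++++++++++++++++++++...
218 .........................+##+....##++++++++++++++++++++++...
222 .........................+##.....##++++++++++++++++++++++...
226 .........................+##.....##+..+++++++++++++++++++...
```

Call:
step_arm(steps=[0.45,-1,0,45,0,0.45,0,0,55,0,0.45,0,0,45,0,0.45,0,0,25,0,0.45,0,0,13,0,0.45,0,0,5,0,0.45,0,0,0,0,0,0,0,0,0,0,0,0,0,0,0,0,0,0,0,0,0,0,0,0], grip_force=25)

```text
time_s: 24.9
tool_pos: [0.4181, 0.3511, 0.1928]
tool_rot: [-179.9, -0.1, -150.7]
force: [-1.2, 0.6, 3.4]
grip_width: 0.0179
grasp_force: 25.0
```

Call:
step_arm(steps=[0,0,0,-10,0,0,0,0,-30,0,0,0,0,-50,0,0,0,0,-50,0,0,0,0,-50,0,0,0,0,0,0,0,0,0,0,0])

```text
time_s: 25.78
tool_pos: [0.4184, 0.3506, 0.3816]
tool_rot: [-179.8, -0.2, -150.7]
force: [-0.4, -0.1, -1.8]
grip_width: 0.0179
grasp_force: 25.0
```

```bash
cat >> h.py <<'E'
def amap(c,x0,x1,y0,y1,s=2,lo=95,hi=140):
    g=cv2.cvtColor(c["image"],cv2.COLOR_RGB2GRAY)
    for i in range(y0,y1,2*s):print(i,''.join('#' if v>hi else '+' if v>lo else '.' for v in g[i,x0:x1:s]))
E
python3 - <<'E'
from h import *
from cell import env
o=env.get_obs();print(o["grip_width"],o["force"],o["qpos"].round(1))
go(env,[.48,-.27,.38],29)
c=shot(env,"wrist","w14");amap(c,250,400,150,262)
E
```

```text
0.017909750118338712 [-0.44924846 -0.10190559 -1.80167622] [ 20.3  21.8 -76.1  98.   21.8  77.7  59.5]
tool [0.4184 0.3506 0.3816] [-179.8   -0.2 -150.7] q7 59.5
dx 249.7 dy -571.4 dz 1.6 roll -179.7
150 ...................................................................++++++++
154 ..........................................+...+...+.+.++++++++++....+++++++
158 .............................+++++++++++++++++++++++++++++++++++....+++++++
162 .............................+++++++++++++++++++++++++++++++++++....+++++++
166 .............................+++++###+++++++++++++++++++++++++++....+.+++++
170 ..........................+####################++++++++++++++++++...+++++++
174 .......................+#########################++++++++++++++++...+++++++
178 ....................+###############################.++++++++++++...++#++++
182 ..................+############+#+..+++###############+++++++++++...+++++++
186 ................+#########++.........++++++++##########++++++++++...+++++++
190 ...............+########+..............++++++++##########++++++++...+++++++
194 ..............+#
[... 639 characters left out ...]
#####+............................++########+++++++...++++++
230 ..............+######+..........................++########..++++++...++++++
234 ...............+######++........................+########+..++++++...++++++
238 ...............+#########+....................+##########...++++++...++++++
242 .................++########++..............++##########+....++++++...++++++
246 +..................++###########++++++++##########+++.......++++++....+++++
250 +++..................+###########################++........+++++++....+++++
254 ++++.....................++##################+++..........++++++++....++++.
258 .........................+###################++............++++............
```

Call:
step_arm(steps=[0,0,0,0,10.5,0,0,0,0,10.5,0,0,0,0,10.5,0,0,0,0,10.5,0,0,0,0,10.5,0,0,0,0,10.5,0,0,0,0,10.5,0,0,0,0,10.5,0,0,0,0,10.5,0,0,0,0,10.5,0,0,0,0,0])

```text
time_s: 27.2
tool_pos: [0.4182, 0.3507, 0.3806]
tool_rot: [-179.7, 0.2, 104.4]
force: [0.3, 0.4, -1.8]
grip_width: 0.0173
grasp_force: 25.0
```

Call:
step_arm(steps=[0,-57.8,-9,0,0,0,-57.8,-9,0,0,0,-57.8,-9,0,0,0,-57.8,-9,0,0,0,-57.8,-9,0,0,0,-57.8,-9,0,0,0,-57.8,-9,0,0,0,-57.8,-9,0,0,0,-57.8,-9,0,0,0,-57.8,-9,0,0,0,-57.8,-9,0,0,0,0,0,0,0])

```text
time_s: 28.7
tool_pos: [0.4779, -0.2952, 0.3821]
tool_rot: [-179.7, 0.1, 104.0]
force: [1.0, 0.5, -1.0]
grip_width: 0.0174
grasp_force: 25.0
```

Call:
step_arm(steps=[0,0,0,0,9.9,0,0,0,0,9.9,0,0,0,0,9.9,0,0,0,0,9.9,0,0,0,0,9.9,0,0,0,0,9.9,0,0,0,0,9.9,0,0,0,0,9.9,0,0,0,0,9.7,0,0,0,0,0])

```text
time_s: 29.95
tool_pos: [0.4796, -0.2885, 0.3833]
tool_rot: [179.9, 0.2, 15.7]
force: [-0.1, 0.6, -1.5]
grip_width: 0.0178
grasp_force: 25.0
```

Run:
```python
from h import *
from cell import env
o=env.get_obs();print(o["grip_width"],o["force"],o["qpos"].round(1))
y=np.radians(15.4);u=np.array([np.cos(y),np.sin(y)])
T=np.array([.5580,-.2815]);tip=T-u*.0201
w=dict(np.load("w14.npz"));E=plane(w,(321.5,212),.3816-.1707);yy=np.radians(-150.7);d=E[:2]-[.4184,.3506]
print("eye in tool",d@[np.cos(yy),np.sin(yy)],d@[np.sin(yy),-np.cos(yy)])
go(env,list(tip-u*.036)+[.3227],15.4)
```

```text
0.017811750632350045 [-0.09726145  0.55767262 -1.48819125] [ 43.1   8.9 -16.4  97.4   2.8  74.1 -48.2]
eye in tool 0.036122391391687686 -0.002936337412508496
tool [ 0.4796 -0.2885  0.3833] [179.9   0.2  15.7] q7 -48.2
dx 21.3 dy 14.2 dz 60.6 roll 0.3
```

Call:
step_arm(steps=[0,11,7,10,0.3,0,10,7,20,0,0,0,0,20,0,0,0,0,0,0,0,0,0,0,0])

```text
time_s: 30.58
tool_pos: [0.5039, -0.2976, 0.3345]
tool_rot: [179.8, 0.1, 15.2]
force: [-0.2, -0.7, -0.2]
grip_width: 0.0178
grasp_force: 25.0
```

Run:
```python
from h import *
from cell import env
y=np.radians(15.4);u=np.array([np.cos(y),np.sin(y)]);T=np.array([.5580,-.2815]);tip=T-u*.0201
go(env,list(tip-u*.036)+[.3227],15.4)
c=shot(env,"wrist","w15");amap(c,250,400,110,262,lo=70,hi=112)
print(proj(c,[.558,-.2815,.082]))
```

```text
tool [ 0.5039 -0.2976  0.3345] [1.798e+02 1.000e-01 1.520e+01] q7 -50.2
dx 0.3 dy -1.2 dz 11.8 roll -0.2
110 ######+..........................................++++++++++++++++++........
114 ######++..........................................++++++++++++++++.........
118 +#####+....................................................................
122 +...+......................................................................
126 ...........................................................................
130 ...........................++++++++++......................................
134 ........................+++++++++++++++++........+++++++++++++.............
138 .......................++++++++++++++++++++.....+++++++++++++..............
142 ......................++++++++++++++++++++++...+++++++++++++++.............
146 .....................+++++++++++++++++++++++....+++++++++++++..............
150 .....................+++++++++++++++++++++++...+++++++++++++...............
154 ......................++++++++++++++++++++++..++++++++++++++...............
158 .......................++++++++
[... 1372 characters left out ...]
++++++..+######++++++++++++++++.
230 ######+++++++.#######++++.+++++++++++++++++++++...+#######++++++++++++++++.
234 #######+.......########++++...++++++++++++++++.++########+++++++++++++++++.
238 #######+.......+#########++++++++++++++++..+.++#########++++++++++++++++++.
242 #######+.........+#########++++++++++++++++++#########++++++++++++++++++++.
246 ########.....++++.++############++++++++############++++++++++++++++++++...
250 ########......+++++++#############################++++++++++++++++++++++++.
254 ########+.....+++++++++++######################++++++++++++++++++++++++++++
258 ......###....+++++++++++.+####################++++++++++++++++++++.........
[314.17248504 147.59212229]
```

Run:
```python
from h import *
c=dict(np.load("w15.npz"))
y=np.radians(15.4);u=np.array([np.cos(y),np.sin(y)]);v=np.array([np.sin(y),-np.cos(y)])
B=plane(c,(314.5,147.5),.082);T=plane(c,(315,193),.1085);E=plane(c,(321.4,212),.1638)
t=B[:2]-.0201*u
for p in (t,T[:2]):print((p-E[:2])@u*1e3,(p-E[:2])@v*1e3)
```

```text
0.9194723155947074 -3.5745575311499915
-0.9343568573379101 -3.1493271560569513
```

Call:
step_arm(steps=[0,1,-3.4,0,0,0,0,0,16,0,0,0,0,16,0,0,0,0,10,0,0,0,0,0,0])

```text
time_s: 31.25
tool_pos: [0.5033, -0.294, 0.2912]
tool_rot: [179.9, 0.2, 15.1]
force: [-0.8, -0.2, -1.4]
grip_width: 0.0177
grasp_force: 25.0
```

Run:
```python
from h import *
from cell import env
o=env.get_obs();print(o["force"],o["wrist_torque"],o["tool_pos"])
c=shot(env,"wrist","w16");amap(c,250,400,110,262,lo=70,hi=116)
```

```text
[-0.76077743 -0.24114241 -1.36626532] [ 0.03690258  0.01384979 -0.00572136] [ 0.50332604 -0.29403818  0.29119724]
110 +#+++.......................+++++++++++++++++++++++++++++++++++++++++++++++
114 +++++.......................+++++++++++++++++++++++++++++++++++++++++++++++
118 +++..........................++++++++++++++++++++++++++++++++++++++++++++++
122 ...............................++.++++++++++++++.++++++.+++++++++++++++++++
126 ...........................................................++++++++++++++++
130 ..............................++++++++++++....................+++++++++++++
134 ...........................+++++++++++++++++++...............++++++++++++++
138 ........................++++++++++++++++++++++++.............++.....++.....
142 .......................++++++++++++++++++++++++++..........................
146 ......................++++++++++++++++++++++++++++.........................
150 ......................++++++++++++++++++++++++++++.........................
154 ......................++++++++++++++++++++++++++++...............++.....++.
158 ......................
[... 1353 characters left out ...]
#####+++.............................######++...............
230 ###...........+######++++..........................+####+#+................
234 ###...........++######+++++.....................+++####+++.................
238 ###++++++++.++++########++++++++..........++..++#########++++++++++++++++++
242 ####+++++++++++..+########++++++++++++++++++++######+#+++++++++++++++++++++
246 ####++++++++++++...+###########+++++++++++###########++++++++++++++++++++++
250 #####++++++++++++....+###########################++++++++++++++++++++++++++
254 #####+++++++++++.......++######################++++++++++++++++++++++++++++
258 .......++++++++..........++#+#####+##########+++++++++++++++++++++.........
```

The tip is centred in the hole. I'll engage it with a light grip so the spanner pivots onto the peg.

Call:
step_arm(steps=[0,1,0,3,0,0,0,0,0,0,0,0,0,0,0,0,1,0,3,0,0,1,0,3,0,0,1.5,0,4,0,0,1.5,0,4,0,0,2,0,4,0,0,0,0,0,0], grip_force=5)

```text
time_s: 32.42
tool_pos: [0.5113, -0.2919, 0.2708]
tool_rot: [179.9, 0.1, 15.1]
force: [0.3, 0.9, -1.2]
grip_width: 0.0179
grasp_force: 5.0
```

Run:
```python
from h import *
from cell import env
o=env.get_obs();print(o["force"],o["wrist_torque"],o["tool_pos"])
c=shot(env,"wrist","w17");amap(c,250,400,150,262,lo=70,hi=116)
```

```text
[ 0.27881772  0.91697952 -1.22327629] [ 0.03173296 -0.10688125 -0.03689259] [ 0.51130912 -0.29193476  0.27079135]
150 .................................++++++...............................+++++
154 ...........................++++++++++++++++++..............................
158 ........................++++++++++++++++++++++++...........................
162 ......................++++++++++++++++++++++++++++.........................
166 .....................++++++++++++++++++++++++++++++........................
170 .....................++++++++++++++++++++++++++++++........................
174 ....................++++++++++++++++++++++++++++++++..............+++++++++
178 ....................++++++++#################++++++++............++++++++++
182 ..................++++++#######+##++##+##########++++++...........+++++++++
186 .................++++###+++++++++++++++++++++++++##+++++.........++++++++++
190 ................++######+++++++++++++++++++++++#+######++.......+++++++++++
194 ..............+++######+#++++++++++++++++++++++++#######++......+++++++++++
198 ..............+++#++++
[... 553 characters left out ...]
+++++.+....++++++++++##+++++++++...+..++++++++++++++++++++..
230 ............++++#+#++++....+++++++#++++#++++++..+...+++++++++..............
234 .............+#+##+#++++++..+++++++++++++++++.++++.++#++++++...............
238 ..............+++++#++++++++++++++++++++++++++++++++++#++++................
242 ..............+++++++##++++++++++++++++++++++++++++++++++++...++++..++++...
246 ................++#+#####++++++++++++++++++++++####+#+++++++++++++++++++++.
250 ..................+++++++####+++++++++++++++####+++++++....................
254 ....................+++++++#+##############++++++++++......................
258 .......+.........++...++++++++#######+##+++++++++++....+++.+++++...........
```

Call:
step_arm(steps=[0,2,0,4,0,0,2,0,4,0,0,2,0,4,0,0,2,0,3,0,0,1,0,2,0,0,0,0,0,0])

```text
time_s: 33.22
tool_pos: [0.5198, -0.2898, 0.2539]
tool_rot: [179.9, 0.2, 15.1]
force: [-0.2, -0.6, -1.4]
grip_width: 0.018
grasp_force: 5.0
```

Run:
```python
from h import *
from cell import env
o=env.get_obs();print(o["force"],o["wrist_torque"],o["tool_pos"])
c=shot(env,"wrist","w18");amap(c,250,400,150,262,lo=70,hi=116)
```

```text
[-0.23664662 -0.60629062 -1.38720876] [ 0.03383824 -0.01919397  0.00830812] [ 0.51975243 -0.2898159   0.25389934]
150 ........................................+++++++++++++++++++++++++++++++++++
154 .........................................+++++++..++++++++..+++++++..++++++
158 ...........................................................................
162 ...........................................................................
166 ...........................................................................
170 ...........................................................................
174 ...............................++++++++++..................................
178 ........................+++++++++++++++++++++++++..........................
182 .....................+++++++++++++++++++++++++++++++.......................
186 ..................++++++++++++++++++++++++++++++++++++.....................
190 ................+++++++++++++++##########++++++++++++++++..................
194 ...............+++++++++++###+#+##++#+##++++####+++++++++..................
198 ..............++++++++
[... 553 characters left out ...]
++++.....++++++++++++++++++++++++......++++++++......+++++++
230 ...........++++++++..+..++++++++++++++++++++++++..+...++++++++.......++++++
234 ...........++++++++++++.++++++++++++++++++++++++.++...++++++++.....++++++++
238 ...........++++++++++++.++++++++++++++++++++++++.++..+++++++++......+++++++
242 ............+++++++++++.++++++++++++++++++++++++.++.+++++++++......++++++++
246 .............++++++++++.++++++++++++++++++++++++.+++++++++++......+++++++++
250 ..............++++++++++++++++++++++++++++++++++.++++++++++.......+++++..++
254 ...............++++++++++++++++++++++++++++++++++++++++++..................
258 ..................++++++++++++++++++++++++++++++.++++++....................
```

Same signature as the small spanner at this point. Releasing and retreating to check.

Call:
step_arm(steps=[0.45,0,0,0,0,0.45,0,0,0,0,0.45,0,0,0,0,0.45,-1,0,-15,0,0.45,0,0,-30,0,0.45,0,0,-40,0,0.45,0,0,-40,0,0.45,0,0,0,0])

```text
time_s: 34.28
tool_pos: [0.5201, -0.2899, 0.3846]
tool_rot: [179.5, -0.2, 15.1]
force: [-0.4, -0.3, -1.0]
grip_width: 0.039
grasp_force: 0.0
```

Run:
```python
from h import *
from cell import env
c=shot(env,"wrist","w19");print(env.get_obs()["tool_pos"])
```

```text
[ 0.51946047 -0.28972994  0.382128  ]
```

Call:
step_arm(steps=[0.45,-35,0,0,0,0.45,-35,0,0,0,0.45,0,0,0,0,0.45,0,0,0,0])

```text
time_s: 34.83
tool_pos: [0.4517, -0.3075, 0.379]
tool_rot: [179.9, 0.1, 15.1]
force: [0.2, 0.3, 0.2]
grip_width: 0.0391
grasp_force: 0.0
```

Run:
```python
from h import *
from cell import env
shot(env,"wrist","w20");B=np.array([.5580,-.2815,.081]);P=[]
for f in ("w19","w20"): P.append(panel(dict(np.load(f+".npz")),B)[0])
r=P[1]
for i in range(0,280,6): print(30-i/2,''.join('#' if v>115 else '+' if v>85 else '.' for v in r[i,::2]))
for h in (.012,.022):
  P=[np.float32(panel(dict(np.load(f+".npz")),B,h=h)[0]) for f in ("w19","w20")]
  for nm,(a,b) in dict(ring=(20,95),slot=(90,140),jawbar=(170,225)).items():
    m=cv2.minMaxLoc(cv2.matchTemplate(P[0][a-14:b+14,20:100],P[1][a:b,28:92],cv2.TM_CCOEFF_NORMED));print(h,nm,(m[3][1]-14)/2,(m[3][0]-8)/2,round(m[1],2))
# small spanner and drawer unchanged?
c=dict(np.load("w20.npz"));r=panel(c,np.array([.5774,-.3514,.081]))[0]
for i in range(30,260,14): print(30-i/2,''.join('#' if v>115 else '+' if v>85 else '.' for v in r[i,::2]))
```

```text
30.0 #####+++++++++++..+.........................................
27.0 ######+++++++.+++.+.........................................
24.0 ####+++++++.+++++.+.........................................
21.0 ++++++++++++..+++..++.......................................
18.0 +++++++++++++.++...+...++##############+....................
15.0 ++++++++++.+.+++..++++#####################+................
12.0 ++++++++++++++++++++##########################..............
9.0 +++++++++++.+...+##############################+............
6.0 ++++++++++.+...########+++############++########+...........
3.0 ..+++++.++....#######+.++###############++#######+..........
0.0 ...+++..++...######++++++################+..######..........
-3.0 ........++...######...++###############+....######+.........
-6.0 .......++....######++.++###############++...######..........
-9.0 ..............######++.+++############+++++######...........
-12.0 .........+.....++++++++.+#############+++#######............
-15.0 ..................++++++++#####+#####+++++++#+..............
-18.0 ....................++++++++++++++++++++
[... 2617 characters left out ...]
...+###+......................
-34.0 .......................+####.....+###+..................+...
-41.0 .......................+###+.....####+...+.............+....
-48.0 .......................+###+.....####+.....+..+........++...
-55.0 ................++##+..+###+.....######++..+..++............
-62.0 .................+#########################++........+++++++
-69.0 .................+########################++.++++.+.+.++++++
-76.0 ...........+.....+######+...+......+######++++++++++.+++++++
-83.0 ...........++....+######+++++.++...+######++++++.+++++++++++
-90.0 ...++.+.+.++++.++++++.++++++++++++++++++++++++++++++++++++++
-97.0 .....++++.++++++++++++++++++++++++++++++++++++++++++++++++++
```

Run:
```python
from h import *
from cell import env
B=np.array([.5580,-.2815,.081])
for f in ("w19","w20"):
    r,H=panel(dict(np.load(f+".npz")),B);print(f,H[:,1].round())
    p=r[:,56:64].mean(1);g=np.diff(cv2.GaussianBlur(p[:,None],(1,5),0)[:,0])
    print(" slot top",30-(np.argmin(g[105:140])+105)/2,"bottom",30-(np.argmax(g[185:225])+185)/2)
    k=r[85:120:4];print([ (30-(85+4*i)/2,*(np.where(q>88)[0][[0,-1]]/2-30)) for i,q in enumerate(k) if (q>88).any()])
    for i in range(16,110,5): print(30-i/2,''.join('#' if v>115 else '+' if v>80 else '.' for v in r[i,::2])) if f=="w19" else 0
# drawer handle and bystanders from the scene camera
a=dict(np.load("s3.npz"))["image"].astype(int);b=shot(env,"scene","s21")["image"].astype(int)
d=np.abs(a-b).max(2)>60
for n,(x0,x1,y0,y1) in dict(jar=(325,358,245,285),bottle=(360,383,225,262),spool=(325,370,205,245),handle=(170,330,310,400)).items():print(n,d[y0:y1,x0:x1].mean().round(3))
```

```text
w19 [149. 148. 277. 278.]
 slot top -30.5 bottom -74.0
[(-12.5, np.float64(-30.0), np.float64(18.0)), (-14.5, np.float64(-30.0), np.float64(16.5)), (-16.5, np.float64(-30.0), np.float64(14.5)), (-18.5, np.float64(-30.0), np.float64(13.0)), (-20.5, np.float64(-30.0), np.float64(10.0)), (-22.5, np.float64(-30.0), np.float64(10.0)), (-24.5, np.float64(-30.0), np.float64(10.0)), (-26.5, np.float64(-30.0), np.float64(10.0)), (-28.5, np.float64(-30.0), np.float64(10.0))]
22.0 ..............+.........+++++++++++++++.......+++...........
19.5 ............+++......+++++++++++++++++++++.......+..........
17.0 ..................+++++++++++++++++++++++++++...............
14.5 ................+++++++++######+#####+++++++++..............
12.0 ...............++++++++++++++++++++++++++++++++.............
9.5 ...............+++++++++++++++++++++++++++++++++............
7.0 +++++++++++...+++++++++++++++++++++++++++++++++++...........
4.5 +++.+++++.++..++++++++.++++++++++++++++++++++++++...........
2.0 .............+++++++++++++++++++++++++++...++++##+..........
-0.5 .............##++++....++++++++++++
[... 431 characters left out ...]
++++++++++++++++++++++.++++++#####++++.++##+++++++++++..+..+
-20.5 +++++++++++++++++++++.++++++++++++++++##+++++.+++++++...++++
-23.0 ++++++++++++++++++++..+#+++++++++++++###+++++.++++++...++++.
w20 [ 19.  19. 197. 197.]
 slot top -30.0 bottom -73.0
[(-12.5, np.float64(-14.5), np.float64(17.0)), (-14.5, np.float64(-13.0), np.float64(15.5)), (-16.5, np.float64(-11.0), np.float64(12.5)), (-18.5, np.float64(-8.5), np.float64(10.0)), (-20.5, np.float64(-7.0), np.float64(9.0)), (-22.5, np.float64(-7.0), np.float64(9.0)), (-24.5, np.float64(-7.0), np.float64(9.0)), (-26.5, np.float64(-7.0), np.float64(9.0)), (-28.5, np.float64(-7.0), np.float64(8.5))]
jar 0.018
bottle 0.193
spool 0.14
handle 0.028
```

Run:
```python
from h import *
g=lambda f:cv2.cvtColor(dict(np.load(f+".npz"))["image"],cv2.COLOR_RGB2GRAY)
S=dict(np.load("s21.npz"));print("gripper px",proj(S,[.452,-.3075,.38]),proj(S,[.452,-.3075,.2]))
a=g("scene0")
for f in ("s3","s21"):
  b=g(f)
  for n,(x0,x1,y0,y1) in dict(jar=(325,358,245,285),bottle=(360,383,225,262),spool=(325,370,205,245)).items():
    m=cv2.minMaxLoc(cv2.matchTemplate(b[y0-8:y1+8,x0-8:x1+8],a[y0:y1,x0:x1],cv2.TM_CCOEFF_NORMED));print(f,n,"shift",m[3][0]-8,m[3][1]-8,round(m[1],3))
c=dict(np.load("s21.npz"));print("handle now px expected",proj(c,[.352,.2446,.047]))
```

```text
gripper px [471.85921653  69.98031018] [455.56317492 140.18809584]
s3 jar shift 0 0 0.937
s3 bottle shift 0 0 0.995
s3 spool shift 0 0 0.514
s21 jar shift 0 0 0.996
s21 bottle shift 0 0 0.822
s21 spool shift 0 0 0.995
handle now px expected [346.42880391 352.31978125]
```

```bash
python3 -c "
from cell import env
print(env.sign_off())"
```

```text
the job is handed in; nothing more can be done
None
```

The job is handed in, no verdict returned: the drawer is out at its stop, the large spanner hangs on the thick peg and the small one on the thin, both measuring flat and fully down with jaws down the slope, and the bottle, jar and spool have not moved.

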